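# Square up the jam jars under the shelf with a straightedge

## Task

The four little jam jars stand ragged in front of the slatted shelf riser. Take the wooden straightedge by its handle and, touching the jars with nothing but the straightedge, push them gently in under the shelf until all four stand upright in a straight row, snug against the riser's back rail; then lay the straightedge back flat where you took it from. Do not bump the shelf, and leave everything else on the island where it is.

Things in the scene. Friction and masses are not known exactly. Their poses are not given: they have to be found in the camera images.
- straightedge: Plain light-wood pastry straightedge lying flat, 180 g: blade 260 mm long (its y), 60 mm wide (its x), 12 mm thick, with an upright block handle at the middle of its top: 24 mm thick along y (grip it across this), 30 mm along x, its flat sides rising from 12 to 70 mm above the underside. Origin: centre of the blade's underside; z up. Its +x long edge starts facing the jars, about 30 mm from the origin.
- jar1: Clear glass mini jam jar with a steel twist cap, 50 mm diameter, 62 mm tall, about 120 g, loose, standing upright on the island top; one of four alike, number 1 in the row counted from the riser's -y end. Origin: centre of its underside.
- jar2: Clear glass mini jam jar with a steel twist cap, 50 mm diameter, 62 mm tall, about 120 g, loose, standing upright on the island top; one of four alike, number 2 in the row counted from the riser's -y end. Origin: centre of its underside.
- jar3: Clear glass mini jam jar with a steel twist cap, 50 mm diameter, 62 mm tall, about 120 g, loose, standing upright on the island top; one of four alike, number 3 in the row counted from the riser's -y end. Origin: centre of its underside.
- jar4: Clear glass mini jam jar with a steel twist cap, 50 mm diameter, 62 mm tall, about 120 g, loose, standing upright on the island top; one of four alike, number 4 in the row counted from the riser's -y end. Origin: centre of its underside.
- riser: Fixed shelf riser with a low wooden back rail, 28 mm high, 370 mm long along y. Origin: on the island top, mid width, where the rail's front face stands when clamped rearmost; +x away from the robot, z up. The rail is clamped firmly somewhere from 0 to 18 mm in front of that (toward -x), differently each time and not reported: feel for it. 22 mm posts at y = +/-200 mm by the rail.
- riser_lip (a point): Middle of the lower front edge of the riser's two-slat shelf, 95 mm up, 70 mm in front of the riser's origin, 422 mm long. A solid lip rises from here to 150 mm. With the row home, the straightedge's handle centre is 10 to 28 mm short of this lip: an upright gripper bumps it; one leaning its body back toward the robot by 30 to 45 degrees, fingers forward and down, clears it.
- row_mid (a point): Middle of the row if the rail were rearmost, on the island top, 25 mm in front of the riser's origin: jars on the rail have their axes on a line along the riser's y, 0 to 18 mm short of here. They start 35 to 80 mm short of it, within 100 mm of mid width. The four drag with some 2 to 6 N in all; clearly more means the rail. They are glass: over 30 N in all on the rail is too much.
- salt: Bystander: white ceramic shaker with steel top, 38 mm diameter, 75 mm tall, loose, beside the row at its +y end. Origin: centre of underside.
- pepper: Bystander: white ceramic shaker with dark wood top, 38 mm diameter, 75 mm tall, loose, beside the row at its -y end. Origin: centre of underside.
- crock: Bystander: white ceramic butter crock with knobbed lid, 96 mm diameter, 86 mm tall, loose, to the left. Origin: centre of underside.
- toast_rack: Bystander: slatted wooden toast rack, 200 x 85 mm, 91 mm tall, loose, to the right. Origin: centre of underside.
- mug: Bystander: white mug, 80 mm diameter, 90 mm tall, loose, to the left near the robot. Origin: centre of underside.
- spoon_rest: Bystander: dark silicone spoon rest with a wooden spoon, about 190 mm long, 20 mm tall, loose, to the right near the robot. Origin: underside, centre of its round bowl.
Things that resemble listed ones, but are neither listed nor needed, are in the scene too. Leave any orange or yellow look-alike of the jar2 alone. Leave any purple look-alike of the jar1 alone.

How it is judged:
On the way, in this order (a step that is already met when the one before it is completed fails the run):
1. the straightedge is held in the gripper (contact force between the fingers and straightedge above 3 N), for 0.2 s.
2. the row is pressed home: all four jars upright and in line (within 4 mm; 6 mm at most) while it bears on the back rail (over 0.5 N) (((x of jar1 in the frame of riser between -0.027 and -0.021 m and x of jar2 in the frame of riser between -0.027 and -0.021 m and x of jar3 in the frame of riser between -0.027 and -0.021 m and x of jar4 in the frame of riser between -0.027 and -0.021 m) or (x of jar1 in the frame of riser between -0.029 and -0.023 m and x of jar2 in the frame of riser between -0.029 and -0.023 m and x of jar3 in the frame of riser between -0.029 and -0.023 m and x of jar4 in the frame of riser between -0.029 and -0.023 m) or (x of jar1 in the frame of riser between -0.031 and -0.025 m and x of jar2 in the frame of riser between -0.031 and -0.025 m and x of jar3 in the frame of riser between -0.031 and -0.025 m and x of jar4 in the frame of riser between -0.031 and -0.025 m) or (x of jar1 in the frame of riser between -0.033 and -0.027 m and x of jar2 in the frame of riser between -0.033 and -0.027 m and x of jar3 in the frame of riser between -0.033 and -0.027 m and x of jar4 in the frame of riser between -0.033 and -0.027 m) or (x of jar1 in the frame of riser between -0.035 and -0.029 m and x of jar2 in the frame of riser between -0.035 and -0.029 m and x of jar3 in the frame of riser between -0.035 and -0.029 m and x of jar4 in the frame of riser between -0.035 and -0.029 m) or (x of jar1 in the frame of riser between -0.037 and -0.031 m and x of jar2 in the frame of riser between -0.037 and -0.031 m and x of jar3 in the frame of riser between -0.037 and -0.031 m and x of jar4 in the frame of riser between -0.037 and -0.031 m) or (x of jar1 in the frame of riser between -0.039 and -0.033 m and x of jar2 in the frame of riser between -0.039 and -0.033 m and x of jar3 in the frame of riser between -0.039 and -0.033 m and x of jar4 in the frame of riser between -0.039 and -0.033 m) or (x of jar1 in the frame of riser between -0.041 and -0.035 m and x of jar2 in the frame of riser between -0.041 and -0.035 m and x of jar3 in the frame of riser between -0.041 and -0.035 m and x of jar4 in the frame of riser between -0.041 and -0.035 m) or (x of jar1 in the frame of riser between -0.043 and -0.037 m and x of jar2 in the frame of riser between -0.043 and -0.037 m and x of jar3 in the frame of riser between -0.043 and -0.037 m and x of jar4 in the frame of riser between -0.043 and -0.037 m) or (x of jar1 in the frame of riser between -0.045 and -0.039 m and x of jar2 in the frame of riser between -0.045 and -0.039 m and x of jar3 in the frame of riser between -0.045 and -0.039 m and x of jar4 in the frame of riser between -0.045 and -0.039 m) or (x of jar1 in the frame of riser between -0.047 and -0.041 m and x of jar2 in the frame of riser between -0.047 and -0.041 m and x of jar3 in the frame of riser between -0.047 and -0.041 m and x of jar4 in the frame of riser between -0.047 and -0.041 m) or (x of jar1 in the frame of riser between -0.049 and -0.043 m and x of jar2 in the frame of riser between -0.049 and -0.043 m and x of jar3 in the frame of riser between -0.049 and -0.043 m and x of jar4 in the frame of riser between -0.049 and -0.043 m)) and angle between each of jar1, jar2, jar3, jar4's own z axis and vertical below 0.1 rad and (contact force between riser and jar1 above 0.5 N or contact force between riser and jar2 above 0.5 N or contact force between riser and jar3 above 0.5 N or contact force between riser and jar4 above 0.5 N)), for 0.1 s.
At the end, for the whole second after the job is handed in: All four jars upright (within 6 degrees), at rest, in a straight row along the rail: axes within 4 mm of one line (6 at most), 21 to 49 mm before the riser origin; the straightedge released, at rest, flat (within 5 degrees), its origin within 50 mm of its start (((x of jar1 in the frame of riser between -0.027 and -0.021 m and x of jar2 in the frame of riser between -0.027 and -0.021 m and x of jar3 in the frame of riser between -0.027 and -0.021 m and x of jar4 in the frame of riser between -0.027 and -0.021 m) or (x of jar1 in the frame of riser between -0.029 and -0.023 m and x of jar2 in the frame of riser between -0.029 and -0.023 m and x of jar3 in the frame of riser between -0.029 and -0.023 m and x of jar4 in the frame of riser between -0.029 and -0.023 m) or (x of jar1 in the frame of riser between -0.031 and -0.025 m and x of jar2 in the frame of riser between -0.031 and -0.025 m and x of jar3 in the frame of riser between -0.031 and -0.025 m and x of jar4 in the frame of riser between -0.031 and -0.025 m) or (x of jar1 in the frame of riser between -0.033 and -0.027 m and x of jar2 in the frame of riser between -0.033 and -0.027 m and x of jar3 in the frame of riser between -0.033 and -0.027 m and x of jar4 in the frame of riser between -0.033 and -0.027 m) or (x of jar1 in the frame of riser between -0.035 and -0.029 m and x of jar2 in the frame of riser between -0.035 and -0.029 m and x of jar3 in the frame of riser between -0.035 and -0.029 m and x of jar4 in the frame of riser between -0.035 and -0.029 m) or (x of jar1 in the frame of riser between -0.037 and -0.031 m and x of jar2 in the frame of riser between -0.037 and -0.031 m and x of jar3 in the frame of riser between -0.037 and -0.031 m and x of jar4 in the frame of riser between -0.037 and -0.031 m) or (x of jar1 in the frame of riser between -0.039 and -0.033 m and x of jar2 in the frame of riser between -0.039 and -0.033 m and x of jar3 in the frame of riser between -0.039 and -0.033 m and x of jar4 in the frame of riser between -0.039 and -0.033 m) or (x of jar1 in the frame of riser between -0.041 and -0.035 m and x of jar2 in the frame of riser between -0.041 and -0.035 m and x of jar3 in the frame of riser between -0.041 and -0.035 m and x of jar4 in the frame of riser between -0.041 and -0.035 m) or (x of jar1 in the frame of riser between -0.043 and -0.037 m and x of jar2 in the frame of riser between -0.043 and -0.037 m and x of jar3 in the frame of riser between -0.043 and -0.037 m and x of jar4 in the frame of riser between -0.043 and -0.037 m) or (x of jar1 in the frame of riser between -0.045 and -0.039 m and x of jar2 in the frame of riser between -0.045 and -0.039 m and x of jar3 in the frame of riser between -0.045 and -0.039 m and x of jar4 in the frame of riser between -0.045 and -0.039 m) or (x of jar1 in the frame of riser between -0.047 and -0.041 m and x of jar2 in the frame of riser between -0.047 and -0.041 m and x of jar3 in the frame of riser between -0.047 and -0.041 m and x of jar4 in the frame of riser between -0.047 and -0.041 m) or (x of jar1 in the frame of riser between -0.049 and -0.043 m and x of jar2 in the frame of riser between -0.049 and -0.043 m and x of jar3 in the frame of riser between -0.049 and -0.043 m and x of jar4 in the frame of riser between -0.049 and -0.043 m)) and angle between each of jar1, jar2, jar3, jar4's own z axis and vertical below 0.1 rad and linear speed of each of jar1, jar2, jar3, jar4, straightedge below 0.02 m/s and distance of straightedge from where it was at the start of the episode below 0.05 m and angle between straightedge's own z axis and vertical below 0.08 rad); the robot touches nothing.
It fails at once if the gripper or arm touches a jar (over 1 N) (contact force between any of the fingers, the arm and jar1 above 1 N or contact force between any of the fingers, the arm and jar2 above 1 N or contact force between any of the fingers, the arm and jar3 above 1 N or contact force between any of the fingers, the arm and jar4 above 1 N).
It fails at once if the riser with its rail is pressed with more than 30 N in all (contact force between riser and anything else above 30 N).
It fails at once if a jar is tipped by more than 25 degrees (angle between any of jar1, jar2, jar3, jar4's own z axis and vertical above 0.44 rad).
It fails at once if the gripper or arm pushes the riser with more than 10 N (contact force between any of the fingers, the arm and riser above 10 N).
It fails at once if a bystander is moved by more than 20 mm (distance of any of salt, pepper, crock, toast_rack, mug, spoon_rest from where it was at the start of the episode above 0.02 m).
It also fails if it takes over 53 s, if anything falls off the work surface, if the arm or the gripper's body presses on something with over 40 N, if the wrist force passes 120 N, or if a joint passes its speed limit or range.

## Robot

A 6-joint arm with a two-finger parallel gripper is mounted at the origin on the work surface. World frame = base frame: x ahead of the robot, y to its left, z up, the work surface at z = 0. Lengths are in m, angles in rad, forces in N, time in s.
With the tool pointing down it reaches from about 0.325 to 0.775 m from the base axis. Payload 9.3 kg.
Tool frame: the origin (TCP) lies at the very end of the fingers, on their centre line; the grasp point (between the pads) lies 19 mm behind it; z points along the fingers, y is the line along which they close (so a half turn about z gives the same grasp; the last joint's range is limited). The gripper opens to 85 mm and grips with 20 to 120 N. Pads are 22 mm wide; open, the fingers measure 114 mm over their backs; the gripper's body (76 mm by 85 mm) begins 54 mm behind the grasp point. The pads swing forward as they close: fully open they stand 13 mm farther back than shut.
Start: joints at [-1.411, 0.259, 0.021, 1.334, 0, 1.418], TCP at [0.169, -0.523, 0.231] pointing down, gripper open.
Joint ranges: [-3.04, 3.04], [-0.91, 1.82], [-1.04, 1.36], [-1.92, 1.95], [-1.52, 1.45], [-3.14, 3.14]. Speed limits (rad/s): [2.22, 2.22, 2.79, 3.14, 3.14, 3.14].

## Interface

Orientations are given as a unit quaternion [x, y, z, w].
In Python, from cell import * gives the robot as it stands.
- The arm moves only by the tool play_rows, never from a script. Its argument "commands" is a list that holds one entry, the list of rows, each a list of 7 numbers: the opening, from 0 (shut) to 1 (fully open), then the shift along the tool's x, y, z in mm, then the turn, a rotation vector about the tool's x, y, z in degrees. In form: [[[jaw, x, y, z, ax, ay, az], ...]]. A call has 1 to 5 rows; each row is the pose to reach, as a shift and turn from the pose commanded when the call began, along the tool's axes at that moment; what a row does not reach only later rows make up. A row lasts 1/8 s, in which the tool goes at most 62.5 mm and 10.7 degrees, less where a joint would pass 70% of its speed; a pose out of reach is approached as far as the arm can. A call with a gripper value outside its range is refused whole. The fingers move at their own pace and stop on an object; "squeeze" is the grip in N (left out, the last holds). Time passes only in rows, so rows that repeat a pose let the fingers close. It gives the time, the measured TCP pose, the force, the opening and the grip force at its end, in the units of the state.
- sense(): the state, without advancing time (a new reading comes with each control period).
- snapshot(name): name is "side" or "top" or "wrist"; returns a dict with "image" (420x560x3 uint8, blue, green, red), "K" (3x3 intrinsics, pixels), "k1" (the pictures are not rectified: a ray, as slopes to the right and down, at radius r is drawn at 1 + k1 r^2 times it, then the intrinsics apply), "pose" (4x4, takes a point from camera to world coordinates). Camera axes: x right, y down, z forward; pixel columns grow to the right and rows downward; lengths in m; the calibration is good to about 2 mm. A picture is of the moment at which its call begins. There is no depth.
- job_done(): hands the job in; it is judged then, once.
The state is a dict: "clock": time; "joints": joint angles; "qvel": joint speeds; "joint_torque": joint torques, N m; "eef_pos": TCP position; "eef_rot": TCP orientation; "force": force on the tool from outside, world axes, zero at the start; "ft_torque": the same for the moment, N m; "opening": finger opening in m; "grip_force": force on a finger pad.
Only numpy, scipy, OpenCV 4.12 (cv2) and the standard library are available. Lean on these libraries where they do the work, as an engineer would, in place of code of your own. Each camera call takes 0.05 s, during which the arm holds its last target. There are 200 camera calls.

## Working session

There is one attempt and no reset: what is moved stays moved. The work goes in short steps, Python scripts to look and compute and a tool call to move; the robot and the scene stay as the last step left them, time stands still between calls to the robot, and variables do not carry over. Pictures are saved under pics/ and viewed, at most 10 in all, crops included, and the job is handed in when it is done.

Besides the shell and the picture viewer there is one more tool, called after "Emit:" as name(argument=value, ...) on one line, values as JSON. play_rows: Moves the arm, as the interface text tells. Its arguments: {"type":"object","properties":{"commands":{"type":"array","items":{"type":"array","items":{"type":"array","items":{"type":"number"}}}},"squeeze":{"type":"number"}},"required":["commands"]}

```bash
mkdir -p pics; ls
cat > h.py <<'E'
from cell import *
import numpy as np, cv2
from scipy.spatial.transform import Rotation as R
def ray(s,uv):
    K=np.array(s["K"]);p=np.array(s["pose"]);k1=s["k1"]
    d=np.array([(uv[0]-K[0,2])/K[0,0],(uv[1]-K[1,2])/K[1,1]])
    x=d.copy()
    for _ in range(30): x=d/(1+k1*(x@x))
    return p[:3,3],p[:3,:3]@np.array([x[0],x[1],1])
def onz(s,uv,z):
    o,d=ray(s,uv);return o+d*(z-o[2])/d[2]
def proj(s,P):
    K=np.array(s["K"]);p=np.array(s["pose"]);c=p[:3,:3].T@(np.array(P)-p[:3,3]);x=c[:2]/c[2];x=x*(1+s["k1"]*(x@x))
    return K[0,0]*x[0]+K[0,2],K[1,1]*x[1]+K[1,2]
def tri(s1,a,s2,b):
    o1,d1=ray(s1,a);o2,d2=ray(s2,b)
    t=np.linalg.lstsq(np.c_[d1,-d2],o2-o1,rcond=None)[0]
    p,q=o1+t[0]*d1,o2+t[1]*d2
    return (p+q)/2,np.linalg.norm(p-q)
E
python3 - <<'E'
from h import *
import pickle
ss={n:snapshot(n) for n in ("top","side")}
pickle.dump(ss,open("s0.pkl","wb"))
for n,s in ss.items():
    cv2.imwrite(f"pics/{n}0.png",cv2.resize(s["image"],(800,600),interpolation=cv2.INTER_CUBIC)); print(n,np.round(s["K"],1).tolist(),s["k1"],np.round(s["pose"],3).tolist())
st=sense();print(st)
E
```

```text
pics
top [[505.6, 0.0, 281.2], [0.0, 505.6, 210.6], [0.0, 0.0, 1.0]] -0.1708238477990084 [[0.011, -0.996, 0.087, 0.367], [-1.0, -0.012, -0.017, -0.005], [0.018, -0.086, -0.996, 1.642], [0.0, 0.0, 0.0, 1.0]]
side [[519.3, 0.0, 279.1], [0.0, 519.3, 210.8], [0.0, 0.0, 1.0]] 0.029217201485472594 [[-0.932, -0.238, 0.274, 0.125], [-0.363, 0.62, -0.696, 0.925], [-0.004, -0.748, -0.664, 0.987], [0.0, 0.0, 0.0, 1.0]]
{'clock': 0.1, 'joints': array([-1.41061591e+00,  2.59098244e-01,  2.08898311e-02,  1.33370251e+00,
       -3.45229619e-05,  1.41815607e+00]), 'qvel': array([-0.00121609, -0.00057245,  0.00193123,  0.00092748, -0.00041851,
        0.00201889]), 'joint_torque': array([ 4.86207180e-03, -5.56689942e+01,  3.45070016e+01,  1.15919494e-02,
       -1.41804148e-04, -2.15274531e-05]), 'eef_pos': array([ 0.16918594, -0.52308597,  0.23076762]), 'eef_rot': array([ 9.87792665e-01,  1.55773360e-01, -1.93624080e-05, -5.57228798e-04]), 'force': array([-0.07203638, -0.04518669,  0.20378345]), 'ft_torque': array([-0.07465805, -0.02932135,  0.03412362]), 'grip_force': 0.0, 'opening': 0.08543075674230226}
```

View pics/top0.png

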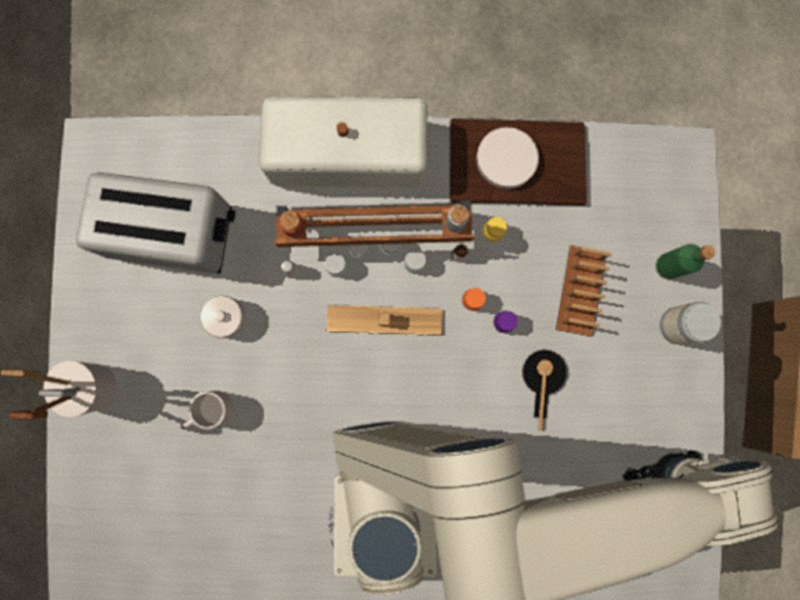

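View pics/side0.png

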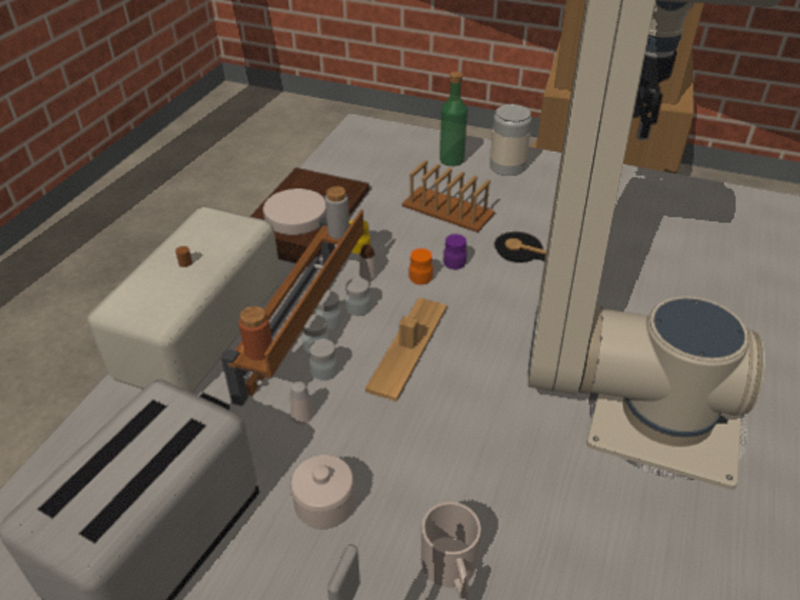

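The top view shows the shelf front edge from about (277,243) to (473,238), the straightedge at (385,320) with its handle at (395,320), jars near (335,264) and (415,260), salt at (287,266) and pepper at (461,250). The look-alikes are orange (475,298), purple (506,321) and yellow (496,228). In the side view the clear jars are at (322,360), (316,330), (330,310) and (358,295). They are the only clear, steel-capped ones in front of the riser, so I'll confirm them in an enlarged crop.

Run:
```python
from h import *
import pickle
ss=pickle.load(open("s0.pkl","rb"))
def up(n,x0,y0,w,h,f):
    c=ss[n]["image"][y0:y0+h,x0:x0+w]; return cv2.resize(c,None,fx=f,fy=f,interpolation=cv2.INTER_CUBIC)
cv2.imwrite("pics/c_side.png",up("side",150,140,180,150,4))   # 720x600
cv2.imwrite("pics/c_top.png",up("top",185,135,160,110,5))  # 800x550
```

```text
(no output)
```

View pics/c_side.png

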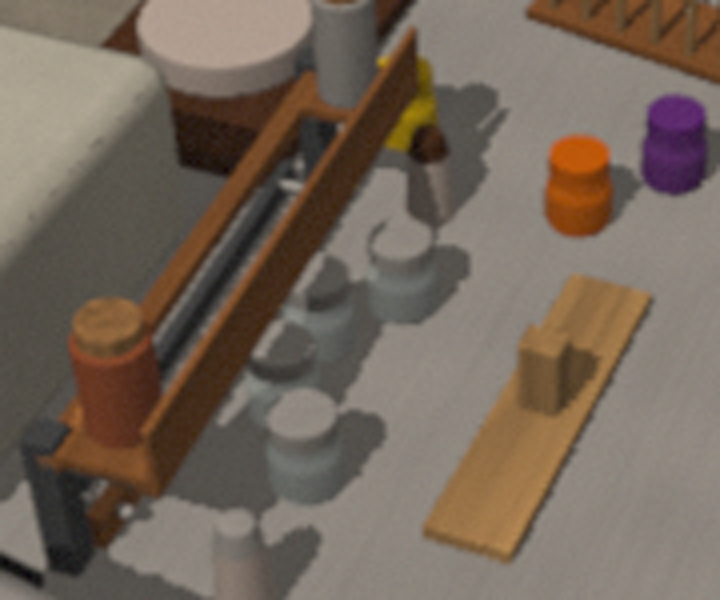

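View pics/c_top.png

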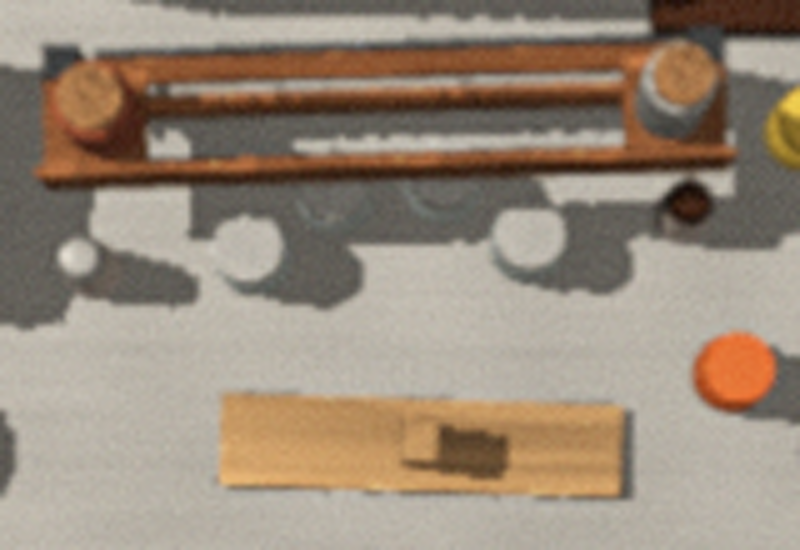

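The crops confirm four clear, steel-capped jars; the orange, purple and yellow jars are separate. In the side crop the caps are at (302,413), (282,350), (322,285) and (402,240). In the top crop two caps are at (248,248) and (530,240), the other two are mostly hidden by the lip, and the straightedge spans (220,395) to (628,497).

Run:
```python
from h import *
import pickle
ss=pickle.load(open("s0.pkl","rb"))
T,S=ss["top"],ss["side"]
t=lambda x,y:(185+(x-2)/5,135+(y-2)/5)
s=lambda x,y:(150+(x-1.5)/4,140+(y-1.5)/4)
print("lip bottom top-view z.095",[np.round(onz(T,t(*p),.095),4) for p in [(38,184),(735,160)]])
print("lip top front z.15", [np.round(onz(T,t(*p),.150),4) for p in [(38,170),(735,149)]])
print("lip side bottom .095",np.round(onz(S,s(155,492),.095),4),"top .15",[np.round(onz(S,s(*p),.15),4) for p in [(145,435),(415,32)]])
print("caps side",[np.round(onz(S,s(*p),.062),4)[:2] for p in [(302,413),(282,350),(322,285),(402,240)]])
print("caps top",[np.round(onz(T,t(*p),.062),4)[:2] for p in [(248,246),(530,238)]])
print("salt/pepper",[np.round(onz(T,t(*p),.075),4)[:2] for p in [(78,257),(689,203)]],[np.round(onz(S,s(*p),.075),4)[:2] for p in [(239,523),(428,143)]])
print("posts back top left", np.round(onz(T,t(62,58),.095),4))
for n,V in ss.items():
    hsv=cv2.cvtColor(V["image"],cv2.COLOR_BGR2HSV)
    m=cv2.inRange(hsv,(10,70,60),(25,255,255))
    roi=np.zeros_like(m)
    if n=="top": roi[208:240,222:318]=255
    else: roi[205:285,250:320]=255
    m&=roi
    c=max(cv2.findContours(m,cv2.RETR_EXTERNAL,cv2.CHAIN_APPROX_NONE)[0],key=cv2.contourArea)
    r=cv2.minAreaRect(c);b=cv2.boxPoints(r)
    P=np.array([onz(V,p,.012)[:2] for p in b]);print(n,"SE centre",P.mean(0).round(4),P.round(4).tolist(),[np.linalg.norm(P[i]-P[i-1]).round(4) for i in range(4)])
print("handle top corners T",[np.round(onz(T,t(*p),.07),4)[:2] for p in [(403,417),(441,417),(441,463),(403,463)]])
print("handle top S",[np.round(onz(S,s(*p),.07),4)[:2] for p in [(519,344),(557,358),(572,333),(537,322)]])
```

```text
lip bottom top-view z.095 [array([0.62  , 0.2452, 0.095 ]), array([ 0.6407, -0.1875,  0.095 ])]
lip top front z.15 [array([0.6195, 0.2366, 0.15  ]), array([ 0.6376, -0.181 ,  0.15  ])]
lip side bottom .095 [0.6228 0.2358 0.095 ] top .15 [array([0.6183, 0.2421, 0.15  ]), array([ 0.6337, -0.1744,  0.15  ])]
caps side [array([0.5878, 0.118 ]), array([0.6249, 0.0707]), array([0.6279, 0.004 ]), array([ 0.5965, -0.058 ])]
caps top [array([0.5872, 0.1163]), array([ 0.5945, -0.0615])]
salt/pepper [array([0.5773, 0.2219]), array([ 0.6163, -0.1608])] [array([0.5762, 0.2245]), array([ 0.6156, -0.1491])]
posts back top left [0.6998 0.2327 0.095 ]
top SE centre [0.4655 0.0053] [[0.4372, 0.1357], [0.4986, 0.135], [0.4939, -0.1256], [0.4325, -0.1241]] [np.float64(0.2599), np.float64(0.0614), np.float64(0.2607), np.float64(0.0614)]
side SE centre [0.4691 0.0098] [[0.5008, 0.1435], [0.5058, -0.1441], [0.4325, -0.1191], [0.4373, 0.1589]] [np.float64(0.0653), np.float64(0.2876), np.float64(0.0774), np.float64(0.278)]
handle top corners T [array([0.4798, 0.017 ]), array([ 0.4801, -0.0067]), array([ 0.4514, -0.0071]), array([0.4511, 0.0166])]
handle top S [array([0.4806, 0.0182]), array([0.4532, 0.0217]), array([ 0.4523, -0.0038]), array([ 0.4772, -0.0054])]
```

```bash
cat >> h.py <<'E'
def tool(yaw,tilt):  # deg; yaw about world z of the straightedge frame, tilt = lean; tool x points back
    t=np.radians(tilt);B=np.array([[-np.cos(t),0,np.sin(t)],[0,1,0],[-np.sin(t),0,-np.cos(t)]])
    return R.from_euler('z',yaw,degrees=True)*R.from_matrix(B)
def plan(wps,p=None,q=None):
    s=sense();p=s["eef_pos"] if p is None else p;q=R.from_quat(s["eef_rot"]) if q is None else q
    for tp,tq in wps:
        d=q.inv().apply(np.array(tp)-p);a=(q.inv()*tq).as_rotvec(degrees=True)
        d,a=d.round(1),a.round(1);print(d.tolist(),a.tolist(), "mm" if 0 else "")
        p=p+q.apply(d);q=q*R.from_rotvec(a,degrees=True)
def tcp(x,y,zg,yaw,tilt): # TCP for grasp point at x,y,zg
    return np.array([x,y,zg])+tool(yaw,tilt).apply([0,0,.019])
E
sed -i 's/d,a=d.round(1)/d,a=(d*1000).round(0),a.round(1)/; s/q.apply(d)/q.apply(d)\/1000/' h.py
python3 - <<'E'
from h import *
T=tool
g=tcp(.4615,.0054,.045,-1,40);pre=g-T(-1,40).apply([0,0,.08])
print(g,pre)
plan([((.27,-.30,.25),T(-110,0)),((.36,-.08,.25),T(-57,0)),(( .40,0.003,.18),T(-9,10)),(pre,T(-1,40)),(g,T(-1,40))])
E
```

```text
[0.4737111  0.00518685 0.03044516] [0.42229593 0.00608431 0.09172871]Traceback (most recent call last):
  File "<stdin>", line 5, in <module>
  File "h.py", line 27, in plan
    d,a=(d*1000).round(0),a.round(1),a.round(1);print(d.tolist(),a.tolist(), "mm" if 0 else "")
    ^^^
ValueError: too many values to unpack (expected 2)
```

```bash
sed -i 's/,a.round(1),a.round(1);/,a.round(1);/; s/, "mm" if 0 else ""//' h.py
python3 - <<'E'
from h import *
T=tool
g=tcp(.4615,.0054,.045,-1,40);pre=g-T(-1,40).apply([0,0,.08])
plan([((.27,-.30,.25),T(-110,0)),((.36,-.08,.25),T(-57,0)),(( .40,0.003,.18),T(-9,10)),(pre,T(-1,40)),(g,T(-1,40))])
E
```

```text
[165.0, -181.0, -19.0] [-0.1, -0.0, -52.1]
[237.0, 9.0, 0.0] [0.1, 0.0, -53.0]
[48.0, 79.0, 70.0] [-4.2, -9.4, -47.8]
[-6.0, 7.0, 91.0] [-3.4, -30.0, -7.4]
[-0.0, -0.0, 80.0] [-0.0, 0.0, 0.0]
```

Emit:
play_rows(commands=[[[1,165,-181,-19,0,0,-52],[1,165,-181,-19,0,0,-52],[1,165,-181,-19,0,0,-52],[1,165,-181,-19,0,0,-52],[1,165,-181,-19,0,0,-52]]])

```text
clock: 0.72
eef_pos: [0.2715, -0.2971, 0.2509]
eef_rot: [0.817, 0.577, 0.0, 0.0]
force: [-0.6, -1.4, 0.4]
opening: 0.0848
grip_force: 0.0
```

Emit:
play_rows(commands=[[[1,237,9,0,0,0,-53],[1,237,9,0,0,0,-53],[1,237,9,0,0,0,-53],[1,237,9,0,0,0,-53],[1,237,9,0,0,0,-53]]])

```text
clock: 1.35
eef_pos: [0.3608, -0.0776, 0.2502]
eef_rot: [0.472, 0.881, 0.0, -0.0]
force: [0.1, -1.0, -0.3]
opening: 0.0855
grip_force: 0.0
```

Emit:
play_rows(commands=[[[1,48,79,70,-4,-9,-48],[1,48,79,70,-4,-9,-48],[1,48,79,70,-4,-9,-48],[1,48,79,70,-4,-9,-48],[1,48,79,70,-4,-9,-48]]])

```text
clock: 1.98
eef_pos: [0.4001, 0.0028, 0.18]
eef_rot: [0.075, 0.994, -0.007, 0.083]
force: [-0.4, -0.2, -0.4]
opening: 0.0856
grip_force: 0.0
```

Emit:
play_rows(commands=[[[1,-6,7,91,-3,-30,-7],[1,-6,7,91,-3,-30,-7],[1,-6,7,91,-3,-30,-7],[1,-6,7,91,-3,-30,-7],[1,-6,7,91,-3,-30,-7]]])

```text
clock: 2.6
eef_pos: [0.4336, 0.005, 0.1105]
eef_rot: [0.011, 0.944, -0.005, 0.329]
force: [-0.7, 0.7, -0.3]
opening: 0.0855
grip_force: 0.0
```

Run:
```python
from h import *
s=sense();print(s["joints"].round(2),s["eef_pos"].round(4)); q=R.from_quat(s["eef_rot"]);print(q.as_matrix().round(3).tolist())
plan([(tcp(.4615,.0054,.045,-1,40),tool(-1,40))])
w=snapshot("wrist");cv2.imwrite("pics/w1.png",w["image"])
```

```text
[-0.3  -0.19 -1.04  0.07  0.17 -0.22] [0.4336 0.005  0.1105]
[[-0.783, 0.025, 0.622], [0.018, 1.0, -0.018], [-0.622, -0.003, -0.783]]
[18.0, 1.0, 88.0] [-0.4, -1.5, -0.2]
```

View pics/w1.png

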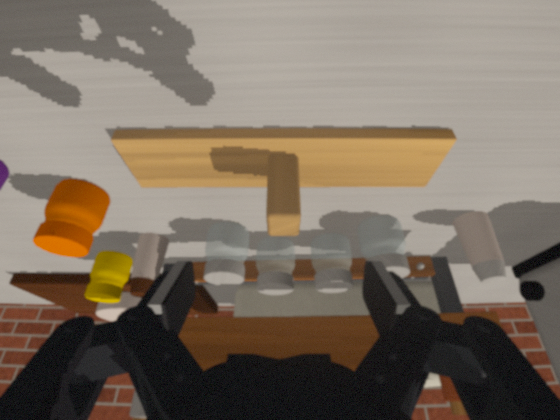

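The wrist view shows the handle centred between the fingers at (284,200), with the four clear jars beyond it at (227,255) to (385,250). Joint 3 reached its limit short of the pre-grasp pose, so I'll go forward and check.

Emit:
play_rows(commands=[[[1,0,0,20,0,0,0],[1,0,0,40,0,0,0],[1,0,0,60,0,0,0],[1,0,0,60,0,0,0]]])

```text
clock: 3.15
eef_pos: [0.4771, 0.0047, 0.0689]
eef_rot: [0.011, 0.947, -0.004, 0.32]
force: [-1.4, 1.1, -0.5]
opening: 0.0857
grip_force: 0.0
```

Run:
```python
from h import *
s=sense();print(s["joints"].round(3),s["eef_pos"].round(4)); q=R.from_quat(s["eef_rot"]);print(q.as_matrix().round(3).tolist())
plan([(tcp(.4615,.0054,.045,-1,t),tool(-1,t)) for t in (40,)])
plan([(tcp(.4615,.0054,.045,-1,t),tool(-1,t)) for t in (36,)])
```

```text
[-0.253 -0.006 -1.041 -0.104  0.138 -0.184] [0.4771 0.0047 0.0689]
[[-0.795, 0.024, 0.607], [0.018, 1.0, -0.015], [-0.607, -0.001, -0.795]]
[26.0, 0.0, 28.0] [-0.3, -2.6, -0.3]
[27.0, 0.0, 28.0] [-0.2, 1.4, -0.3]
```

```bash
cat > k.py <<'E'
from h import *
from scipy.optimize import least_squares
D=[((-1.411,.259,.021,1.334),(.1692,-.5231,.2308),(0,0,-1)),((-.3,-.19,-1.04),(.4336,.005,.1105),(.622,-.018,-.783)),((-.253,-.006,-1.041),(.4771,.0047,.0689),(.607,-.015,-.795))]
def f(v):
    L1,L2,Lt,h,o=v;e=[]
    for j,p,z in D:
        w=np.array(p)-Lt*np.array(z);r=np.sqrt(max(w[0]**2+w[1]**2-o*o,1e-6))
        e+=[L1*np.sin(j[1])+L2*np.cos(j[1]-j[2])-r,h+L1*np.cos(j[1])-L2*np.sin(j[1]-j[2])-w[2]]
    return e
S=least_squares(f,[.45,.45,.25,.2,.084]);L1,L2,Lt,h,o=S.x
def j3(p,z):
    w=np.array(p)-Lt*np.array(z);r2=w[0]**2+w[1]**2-o*o;d2=r2+(w[2]-h)**2
    # angle: d2=L1^2+L2^2+2L1L2 sin(j3)
    return np.degrees(0)+np.arcsin((d2-L1**2-L2**2)/(2*L1*L2))
E
python3 - <<'E'
from k import *
print(S.x.round(4),S.fun.round(4),[round(j3(p,z),3) for _,p,z in D])
for t in (26,28,30,32,34,36,38,40):
    print(t,[round(float(j3(tcp(x,.0054,zg,-1,t),tool(-1,t).apply([0,0,1]))),3) for x,zg in ((.4615,.045),(.4615,.055),(.4655,.055),(.49,.05),(.55,.05),(.62,.05))])
E
```

```text
[ 0.5621  0.4202  0.4294  0.2119 -0.    ] [ 0.0025 -0.004   0.0041  0.0015 -0.0056  0.0025] [np.float64(0.023), np.float64(-1.049), np.float64(-1.035)]
26 [-0.908, -0.894, -0.886, -0.845, -0.723, -0.573]
28 [-0.942, -0.927, -0.92, -0.879, -0.757, -0.607]
30 [-0.976, -0.961, -0.954, -0.913, -0.792, -0.642]
32 [-1.01, -0.996, -0.988, -0.947, -0.826, -0.676]
34 [-1.045, -1.03, -1.022, -0.982, -0.86, -0.711]
36 [-1.08, -1.065, -1.057, -1.016, -0.894, -0.744]
38 [-1.116, -1.1, -1.093, -1.051, -0.927, -0.778]
40 [-1.152, -1.136, -1.129, -1.086, -0.961, -0.81]
```

Run:
```python
from h import *
plan([(tcp(.4615,.0054,.048,-1,32)-tool(-1,32).apply([0,0,.03]),tool(-1,32)),(tcp(.4615,.0054,.048,-1,32),tool(-1,32))])
```

```text
[24.0, 0.0, -4.0] [-0.2, 5.4, -0.3]
[-0.0, 0.0, 30.0] [-0.0, -0.0, 0.0]
```

Emit:
play_rows(commands=[[[1,12,0,-4,0,3,0],[1,24,0,-4,0,5.4,0],[1,24,0,-4,0,5.4,0]]])

```text
clock: 3.52
eef_pos: [0.4557, 0.005, 0.0595]
eef_rot: [0.011, 0.961, -0.004, 0.277]
force: [0.3, -0.4, 0.2]
opening: 0.0856
grip_force: 0.0
```

Run:
```python
from h import *
s=sense();print(s["joints"].round(3)); q=R.from_quat(s["eef_rot"]);print(q.as_matrix().round(3).tolist())
plan([(tcp(.4615,.0054,.048,-1,32),tool(-1,32))])
```

```text
[-0.253 -0.018 -1.007  0.031  0.12  -0.196]
[[-0.846, 0.024, 0.533], [0.019, 1.0, -0.014], [-0.533, -0.001, -0.846]]
[1.0, 1.0, 32.0] [-0.3, 0.2, -0.3]
```

Emit:
play_rows(commands=[[[1,0,0,12,0,0,0],[1,1,1,24,-0.3,0,-0.3],[1,1,1,32,-0.3,0,-0.3],[1,1,1,32,-0.3,0,-0.3]]])

```text
clock: 4.03
eef_pos: [0.4726, 0.0054, 0.0316]
eef_rot: [0.008, 0.961, -0.002, 0.278]
force: [-0.3, 0.1, 0.8]
opening: 0.085
grip_force: 0.0
```

Run:
```python
from h import *
s=sense();print(s["joints"].round(3),s["eef_pos"].round(4)); q=R.from_quat(s["eef_rot"]);print(q.as_matrix().round(3).tolist())
plan([(tcp(.4615,.0054,.048,-1,32),tool(-1,32))])
cv2.imwrite("pics/w2.png",snapshot("wrist")["image"])
```

```text
[-0.243  0.078 -1.028 -0.086  0.12  -0.192] [0.4726 0.0054 0.0316]
[[-0.846, 0.017, 0.533], [0.014, 1.0, -0.009], [-0.534, 0.0, -0.846]]
[1.0, -0.0, -1.0] [0.0, 0.2, 0.0]
```

View pics/w2.png

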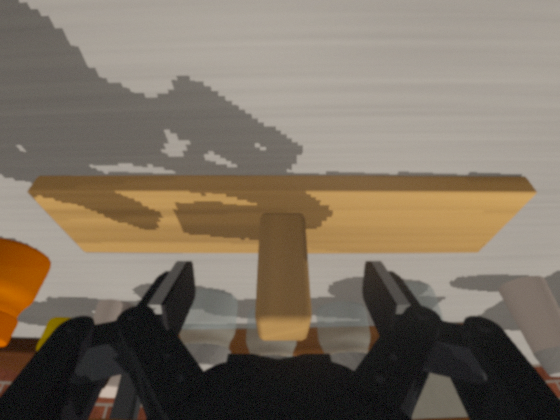

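The handle stands centred between the pads: handle at x≈284, fingers at 190 and 375. Closing now.

Emit:
play_rows(commands=[[[0.2,0,0,0,0,0,0],[0.1,0,0,0,0,0,0],[0,0,0,0,0,0,0],[0,0,0,0,0,0,0],[0,0,0,0,0,0,0]]], squeeze=60)

```text
clock: 4.7
eef_pos: [0.473, 0.0053, 0.0324]
eef_rot: [0.008, 0.96, -0.002, 0.279]
force: [-3.0, 0.7, 6.0]
opening: 0.0232
grip_force: 59.8
```

```bash
cat >> h.py <<'E'
PSI=2.46; ox=np.array([.698,.0325]) # riser yaw, origin
def grip_at(xr,dz,yr=0,psi=PSI,tilt=32.5):
    c=ox+R.from_euler('z',PSI,degrees=True).apply([xr-.004,yr,0])[:2]
    return tcp(c[0],c[1],.0484+dz,psi,tilt),tool(psi,tilt)
E
python3 - <<'E'
from h import *
s=sense();p=s["eef_pos"];q=R.from_quat(s["eef_rot"]);z=q.as_matrix()[:,2];t=np.degrees(np.arctan2(z[0],-z[2]));print(t,p-tcp(.4615,.0054,.048,-1,t))
q2=R.from_euler('z',3.46,degrees=True)*q
plan([(p+[0,0,.004],q),(grip_at(-.178,.004,tilt=t)[0],q2)])
E
```

```text
32.343132436843106 [0.00138417 0.00011695 0.00043062]
[-2.0, -0.0, -3.0] [0.0, 0.0, 0.0]
[-45.0, 21.0, 28.0] [-1.9, -0.0, -2.9]
```

Emit:
play_rows(commands=[[[0,-1.1,0,-1.7,0,0,0],[0,-2.1,0,-3.4,0,0,0],[0,-2.1,0,-3.4,0,0,0]]])

```text
clock: 5.08
eef_pos: [0.4728, 0.0053, 0.0361]
eef_rot: [0.008, 0.96, -0.002, 0.278]
force: [-0.0, -0.7, -1.5]
opening: 0.0232
grip_force: 59.1
```

Emit:
play_rows(commands=[[[0,-15,7,9.4,-0.6,0,-1],[0,-30,14,18.8,-1.3,0,-2],[0,-45,21,28.2,-1.9,0,-2.9],[0,-45,21,28.2,-1.9,0,-2.9]]])

```text
clock: 5.58
eef_pos: [0.5281, 0.0258, 0.0363]
eef_rot: [-0.022, 0.96, 0.007, 0.278]
force: [0.0, -0.9, -1.5]
opening: 0.0234
grip_force: 59.0
```

```bash
cat > look.py <<'E'
import sys
from h import *
import pickle
def up(V,x0,y0,w,h,f): return cv2.resize(V["image"][y0:y0+h,x0:x0+w],None,fx=f,fy=f,interpolation=cv2.INTER_CUBIC)
T,S=snapshot("top"),snapshot("side");pickle.dump((T,S),open(sys.argv[1]+".pkl","wb"))
a=up(T,185,135,160,110,5);b=up(S,150,140,180,150,4)
a=cv2.resize(a,(400,300));b=cv2.resize(b,(400,334));  c=np.zeros((334,800,3),np.uint8);c[:300,:400]=a;c[:,400:]=b
cv2.imwrite(f"pics/{sys.argv[1]}.png",c)
E
python3 - <<'E'
from h import *
s=sense();q=R.from_quat(s["eef_rot"]);g=s["eef_pos"]-q.apply([0,0,.019])
print(s["eef_pos"].round(4),"yaw",np.degrees(np.arctan2(q.as_matrix()[1,1],q.as_matrix()[0,1]))-90,q.as_matrix().round(4).tolist())
rel=R.from_euler('z',-PSI,degrees=True).apply([*(g[:2]-ox),0]);print("grasp in riser frame",rel.round(4)+[.004,0,0])
# SE tilt from side/top: measure blade contour top
T=snapshot("top");hsv=cv2.cvtColor(T["image"],cv2.COLOR_BGR2HSV);m=cv2.inRange(hsv,(10,70,60),(25,255,255));roi=np.zeros_like(m);roi[190:240,200:330]=255
c=max(cv2.findContours(m&roi,cv2.RETR_EXTERNAL,cv2.CHAIN_APPROX_NONE)[0],key=cv2.contourArea)
P=np.array([onz(T,p,.016)[:2] for p in cv2.boxPoints(cv2.minAreaRect(c))]);print(P.round(4).tolist(),P.mean(0))
cv2.imwrite("pics/w3.png",cv2.resize(T["image"][135:245,185:345],None,fx=5,fy=5,interpolation=cv2.INTER_CUBIC))
E
```

```text
[0.5281 0.0258 0.0363] yaw 2.6023160245654964 [[-0.8441, -0.0454, 0.5343], [-0.038, 0.999, 0.0249], [-0.5349, 0.0008, -0.8449]]
grasp in riser frame [-0.1762  0.0006  0.    ]
[[0.5464, 0.1557], [0.5575, -0.1061], [0.4952, -0.1083], [0.4843, 0.1525]] [0.52084496 0.02345363]
```

View pics/w3.png

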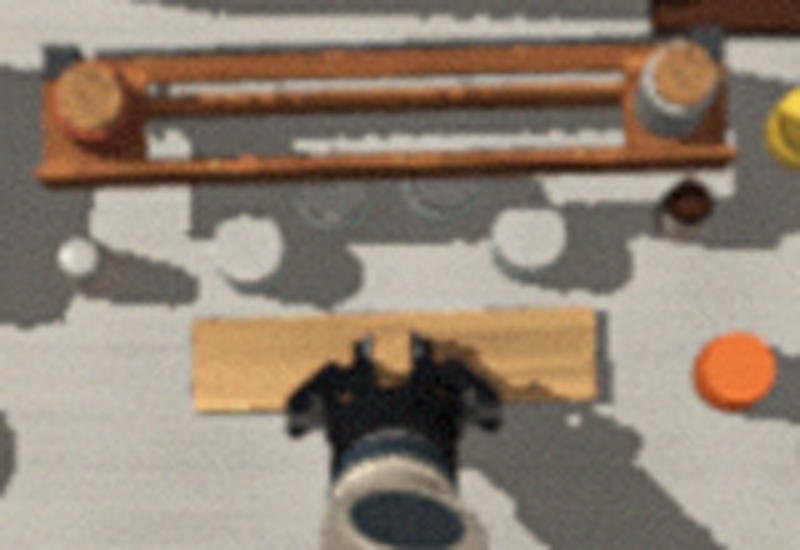

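The top view shows the blade edge (192,320) to (597,308) nearly parallel to the shelf edge. Blade yaw is about 2.5° and its centre is at riser x of about -177 mm. The jar caps at (248,248) and (530,240) have not moved. I'll push along the riser's x.

Emit:
play_rows(commands=[[[0,-3.4,0,2.1,0,0,0],[0,-6.8,0,4.3,0,0,0],[0,-10.1,0,6.4,0,0,0],[0,-13.5,0,8.6,0,0,0],[0,-16.9,0,10.7,0,0,0]]])

```text
clock: 6.25
eef_pos: [0.5463, 0.0263, 0.0361]
eef_rot: [-0.021, 0.96, 0.007, 0.278]
force: [-2.3, -0.4, -0.2]
opening: 0.0235
grip_force: 59.4
```

Emit:
play_rows(commands=[[[0,-3.4,0,2.1,0,0,0],[0,-6.8,0,4.3,0,0,0],[0,-10.1,0,6.4,0,0,0],[0,-13.5,0,8.6,0,0,0],[0,-16.9,0,10.7,0,0,0]]])

```text
clock: 6.88
eef_pos: [0.5665, 0.0272, 0.0362]
eef_rot: [-0.021, 0.96, 0.007, 0.278]
force: [-1.2, -0.4, -2.4]
opening: 0.0232
grip_force: 59.1
```

Emit:
play_rows(commands=[[[0,-3.4,0,2.1,0,0,0],[0,-6.8,0,4.3,0,0,0],[0,-10.1,0,6.4,0,0,0],[0,-13.5,0,8.6,0,0,0],[0,-16.9,0,10.7,0,0,0]]])

```text
clock: 7.5
eef_pos: [0.5864, 0.0281, 0.0362]
eef_rot: [-0.021, 0.96, 0.007, 0.278]
force: [-3.5, 0.1, -0.2]
opening: 0.0233
grip_force: 59.5
```

```bash
python3 look.py l1
python3 - <<'E'
from h import *
s=sense();q=R.from_quat(s["eef_rot"]);g=s["eef_pos"]-q.apply([0,0,.019]);rel=R.from_euler('z',-PSI,degrees=True).apply([*(g[:2]-ox),0])
print(rel.round(4)+[.003,0,0],s["force"].round(2),s["ft_torque"].round(2),s["joints"].round(2))
E
```

```text
[-0.1185  0.0003  0.    ] [-0.66 -1.13 -2.9 ] [-0.02  0.69 -0.  ] [-0.15  0.23 -0.79 -0.01  0.1  -0.16]
```

View pics/l1.png

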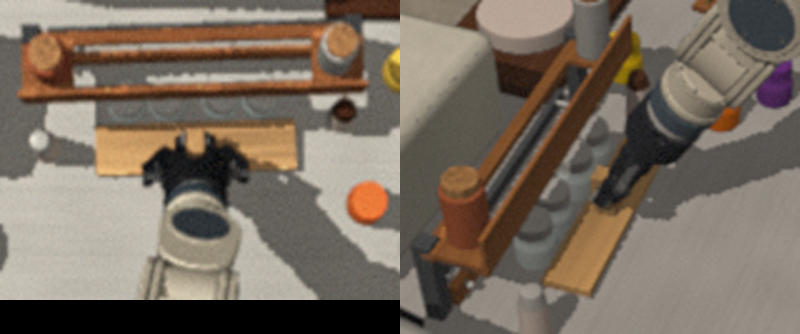

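All four jars now stand in a row on the blade edge: side-view caps at about (538,225), (552,195), (578,160) and (600,135). I'll continue, more slowly.

Emit:
play_rows(commands=[[[0,-2.5,0,1.6,0,0,0],[0,-5.1,0,3.2,0,0,0],[0,-7.6,0,4.8,0,0,0],[0,-10.1,0,6.4,0,0,0],[0,-11.8,0,7.5,0,0,0]]])

```text
clock: 8.22
eef_pos: [0.6004, 0.0287, 0.0361]
eef_rot: [-0.021, 0.96, 0.007, 0.278]
force: [-3.2, 0.2, -1.5]
opening: 0.0233
grip_force: 59.4
```

Emit:
play_rows(commands=[[[0,-0.8,0,0.5,0,0,0],[0,-1.7,0,1.1,0,0,0],[0,-2.5,0,1.6,0,0,0]]])

```text
clock: 8.6
eef_pos: [0.6032, 0.0288, 0.0361]
eef_rot: [-0.021, 0.96, 0.007, 0.278]
force: [-3.3, -0.4, -1.1]
opening: 0.0237
grip_force: 59.3
```

Emit:
play_rows(commands=[[[0,-0.8,0,0.5,0,0,0],[0,-1.7,0,1.1,0,0,0],[0,-2.5,0,1.6,0,0,0]]])

```text
clock: 8.98
eef_pos: [0.6062, 0.0289, 0.0361]
eef_rot: [-0.021, 0.96, 0.007, 0.278]
force: [-2.8, 0.6, -2.0]
opening: 0.023
grip_force: 59.2
```

Emit:
play_rows(commands=[[[0,-0.8,0,0.5,0,0,0],[0,-1.7,0,1.1,0,0,0],[0,-2.5,0,1.6,0,0,0]]])

```text
clock: 9.35
eef_pos: [0.6092, 0.0291, 0.0361]
eef_rot: [-0.021, 0.96, 0.007, 0.278]
force: [-2.0, -0.2, -1.4]
opening: 0.0233
grip_force: 59.2
```

Emit:
play_rows(commands=[[[0,-0.8,0,0.5,0,0,0],[0,-1.7,0,1.1,0,0,0],[0,-2.5,0,1.6,0,0,0]]])

```text
clock: 9.72
eef_pos: [0.6121, 0.0292, 0.0361]
eef_rot: [-0.021, 0.96, 0.007, 0.278]
force: [-6.5, -1.4, 1.4]
opening: 0.0234
grip_force: 59.9
```

Emit:
play_rows(commands=[[[0,-0.4,0,0.3,0,0,0],[0,-0.8,0,0.5,0,0,0]]])

```text
clock: 9.98
eef_pos: [0.6123, 0.0292, 0.0359]
eef_rot: [-0.021, 0.96, 0.006, 0.278]
force: [-9.3, -2.3, 3.2]
opening: 0.0234
grip_force: 60.3
```

Run:
```python
from h import *
s=sense();print(s["force"].round(2),s["ft_torque"].round(2),s["eef_pos"].round(4))
```

```text
[-9.32 -2.26  3.19] [-0.15  1.98  0.16] [0.6123 0.0292 0.0359]
```

On the rail: force climbed to 9 N with no advance. The z moment suggests the +y end bears first, so I'll trim yaw slightly and press a little more.

Emit:
play_rows(commands=[[[0,-0.2,0,0.1,-0.08,0,-0.13],[0,-0.4,0,0.3,-0.16,0,-0.25],[0,-0.8,0,0.5,-0.16,0,-0.25]]])

```text
clock: 10.35
eef_pos: [0.6123, 0.0293, 0.0355]
eef_rot: [-0.023, 0.961, 0.007, 0.277]
force: [-14.4, 0.2, 7.3]
opening: 0.0231
grip_force: 60.9
```

```bash
python3 look.py l2
python3 - <<'E'
from h import *
s=sense();print(s["force"].round(2),s["ft_torque"].round(2),s["eef_pos"].round(4))
E
```

```text
[-12.88   0.93   4.26] [-0.22  2.39 -0.34] [0.6123 0.0293 0.0354]
```

View pics/l2.png

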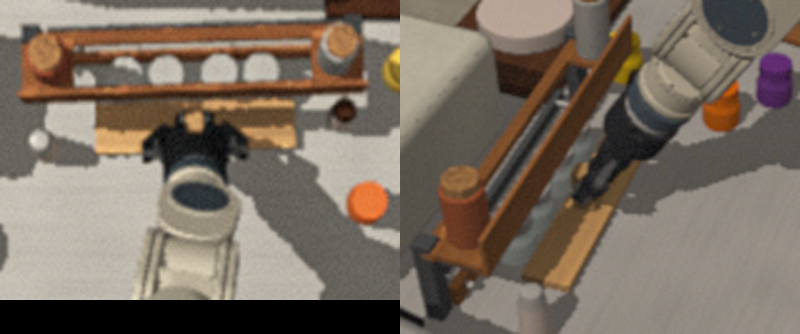

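The top view through the slats shows the four caps at (125,70), (166,70), (219,69) and (261,68) in the left panel, which looks like a row. I'll measure it.

```bash
cat > m.py <<'E'
from h import *
import pickle,sys
T,S=pickle.load(open(sys.argv[1]+".pkl","rb"))
im=T["image"][150:172,225:300];g=im.min(axis=2)
for row in g[:, ::1][2:20]: print(' '.join(f"{v:3d}" for v in row[::2]))
E
python3 m.py l2
```

```text
143 151 149 147 159 160 157 150 133 154 158 150 141 136 139 140 143 126 132 126 125 120 121 115 113 111  90  87  95  93  88  77  75  72  85  84  71  76
129 127 128 126 122 117 121 113  95  99  97  96  78  77  80  86  88  78  69  73  68  74  68  59  47  63  54  39  49  44  33  42  49  46  38  38  41  42
 77  79  75  71  64  53  63  59  48  48  48  41  43  56  49  39  35  39  40  40  38  43  54  85  77  74  36  26  32  28  48  89  96  88  52  25  32  28
 43  48  35  56  76  73  70  36  28  32  29  47  78 118 106  45  21  23  35  34  25  32 104 156 156 148  61  11  19  24 119 159 160 153 119  33  31  32
 35  29  36 108 160 152 150  47  26  19  32 116 152 167 163 113  27  29  28  29  33  69 159 180 180 182 127  44  36  69 168 178 177 177 168  80  51  56
 30  27  45 156 185 180 182 106  32  33  65 156 182 173 180 162  65  48  53  56  60 142 178 181 178 179 171  95  78 135 187 178 177 176 176 125  82  84
 44  42  72 165 172 179 185 161  85  74 120 180 178 175 176 175 121  87  87  84 102 164 178 177 177 180 182 128  90 160 181 179 173 169 178 153  91  87
 74  75  92 128 128 143 177 179 123 
[... 935 characters left out ...]
 131 115  72  71  66  82 115 117 110 105 104 106  64  55  66  89  81  69  73  79  66  58  62
 58  65  62  69  72  73  73  62  68  59  60  92  94  68  64  74  71  63  58  66  69  71  71  65  59  53  56  48  54  50  51  48  50  51  55  60  57  58
 50  71  64  60  66  68  52  52  60  48  46  55  52  54  53  53  58  57  60  56  60  57  62  61  52  41  43  49  41  34  27  24  32  32  31  30  30  31
 56  68  65  64  65  62  48  47  49  50  47  41  35  32  33  32  32  32  37  33  36  37  31  34  29  29  29  24  29  18  26  20  20  26  11  24  21  17
 42  40  42  48  39  34  29  29  36  26  27  24  23  18  17  25  22  25  22  22  24  21  16  22  23  21  22  21  25  31  27  26  27  30  31  31  32  31
```

```bash
cat > fit.py <<'E'
from h import *
import pickle,sys
from scipy.optimize import least_squares
T,S=pickle.load(open(sys.argv[1]+".pkl","rb"))
g=T["image"].min(axis=2).astype(float)
def cross(row,c0,d,th=130):
    c=c0
    while g[row,c]>th: c+=d
    a,b=g[row,c-d],g[row,c]; return c-d+d*(a-th)/(a-b)
for n,c0 in (("3",255),("2",273),("1",291-0)):
    c0={"3":252,"2":273,"1":287}[n]
    if g[160,c0]<150: c0+=3
    pts=[(cross(r,c0,d),r) for r in range(157,163) for d in (-1,1)]
    P=np.array([onz(T,p,.062)[:2] for p in pts])
    f=least_squares(lambda v:np.hypot(P[:,0]-v[0],P[:,1]-v[1])-v[2],[.65,P[:,1].mean(),.022])
    q=R.from_euler('z',-PSI,degrees=True).apply([*(f.x[:2]-ox),0])
    print(n,f.x.round(4),"riser",q.round(4)[:2])
E
python3 fit.py l2
python3 - <<'E'
from h import *
s=sense();p=s["eef_pos"];q=R.from_quat(s["eef_rot"])
d=R.from_euler('z',PSI,degrees=True).apply([-1,0,0])
q0=R.from_quat([.008,.96,-.002,.279]);m=q0.as_matrix()
print(q.inv().apply(d).round(4))
p0=np.array([.473,.0053,.0362])
plan([(p+.075*d+[0,0,.0008],q),(p0,q0),(p0-[0,0,.0036],q0)])
E
```

```text
3 [0.6564 0.0649 0.0229] riser [-0.0402  0.0341]
2 [ 0.6607 -0.003   0.0233] riser [-0.0388 -0.0338]
1 [ 0.663  -0.0556  0.0227] riser [-0.0388 -0.0865]
[ 0.8467  0.0055 -0.5321]
[63.0, 0.0, -41.0] [0.0, 0.0, 0.0]
[55.0, -17.0, -34.0] [2.0, -0.3, 3.1]
[2.0, -0.0, 3.0] [0.0, 0.0, 0.0]
```

Jars 1–3 measure riser x = -38.8, -38.8 and -40.2 mm, with jar4 pressed on the same edges, so the row is straight. Retracting.

Emit:
play_rows(commands=[[[0,1.7,0,-1.1,0,0,0],[0,3.4,0,-2.1,0,0,0],[0,6.8,0,-4.3,0,0,0],[0,11.9,0,-7.5,0,0,0],[0,18.6,0,-11.7,0,0,0]]])

```text
clock: 11.08
eef_pos: [0.5916, 0.0282, 0.0361]
eef_rot: [-0.023, 0.96, 0.007, 0.278]
force: [-0.5, 0.8, -2.6]
opening: 0.0232
grip_force: 59.1
```

```bash
python3 look.py l3; python3 fit.py l3
python3 - <<'E'
from h import *
s=sense();p=s["eef_pos"];q=R.from_quat(s["eef_rot"]);print(p.round(4),s["force"].round(1))
q0=R.from_quat([.008,.96,-.002,.279]);p0=np.array([.473,.0053,.0362])
plan([(p0,q0)])
E
```

```text
3 [0.6567 0.065  0.0228] riser [-0.0399  0.0342]
2 [ 0.6605 -0.003   0.0232] riser [-0.039  -0.0338]
1 [ 0.663  -0.0556  0.0226] riser [-0.0388 -0.0865]
[0.5909 0.0283 0.0358] [-1.   0.2 -1.7]
[100.0, -17.0, -64.0] [2.0, -0.2, 3.2]
```

View pics/l3.png

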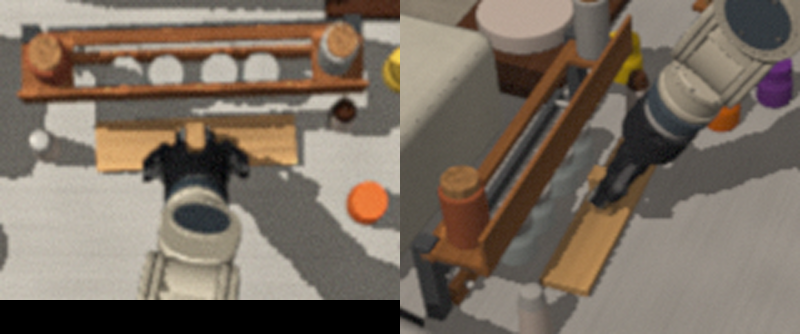

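The row stayed put after the blade left: caps at the same pixels, numbers within 0.3 mm. Returning the straightedge.

Emit:
play_rows(commands=[[[0,25,-4,-16,0.5,0,0.8],[0,50,-8.5,-32,1,0,1.6],[0,75,-12.5,-48,1.5,-0.1,2.4],[0,100,-17,-64,2,-0.2,3.2],[0,100,-17,-64,2,-0.2,3.2]]])

```text
clock: 11.8
eef_pos: [0.4723, 0.0055, 0.0364]
eef_rot: [0.009, 0.96, -0.002, 0.279]
force: [0.1, -0.4, -1.2]
opening: 0.0236
grip_force: 59.3
```

Run:
```python
from h import *
import pickle
from scipy.optimize import least_squares
s=sense();p=s["eef_pos"];q=R.from_quat(s["eef_rot"]);print(p.round(4),s["force"].round(1))
q0=R.from_quat([.008,.96,-.002,.279]);p0=np.array([.473,.0053,.0328]);d=q.inv().apply(p0-p)*1000;print(d.round(1),(q.inv()*q0).as_rotvec(degrees=True).round(2))
T=pickle.load(open("l3.pkl","rb"))[0];g=T["image"].min(axis=2).astype(int)
print(g[150:168,228:246])
```

```text
[0.4723 0.0055 0.0364] [ 0.1 -0.4 -1.2]
[ 1.3 -0.1  3.5] [ 0.01  0.03 -0.08]
[[ 46  48  47  40  44  59  55  57  54  54  59  56  57  63  73  69  75  77]
 [ 98  91  94  97 102 119 124 121 125 121 124 121 116 126 141 146 144 144]
 [147 149 148 144 152 152 158 161 158 159 161 153 129 132 150 148 152 149]
 [127 127 129 126 124 119 117 119 120 119 116 114  94  90  96  94 100  97]
 [ 81  71  77  67  64  62  53  49  57  59  58  58  47  51  48  49  54  51]
 [ 39  39  37  53  74  73  71  68  79  70  52  33  24  25  29  29  37  26]
 [ 29  25  54 111 155 154 150 150 156 147  94  45  20  20  25  28  22  27]
 [ 23  45  97 155 181 179 180 185 187 180 153 102  62  38  32  41  32  58]
 [ 57  76 115 159 174 178 178 174 182 188 176 156 121  87  75  76  84 122]
 [ 80  87 102 128 134 131 137 142 173 174 175 174 159 124  92  90 115 153]
 [ 94  90  98  99  94  96 100 108 132 132 134 148 164 137  99 100 131 169]
 [ 94  87  90  96  93  96  91  94 101  98 100 114 141 146 104 100 143 172]
 [100  96 102  96  99  99  97 100 100  92  99  99 108 124 101 104 141 176]
 [ 95  92  93  99 100  97  95  91  96 101 100  97 104  96  93  94 131 169]
 [104 103 104  98 101  96  98  98 103 103 101 102 103 100  93  94 114 143]
 [ 93  94  94  94  89  95  97  93  93  91  96 102  93  86  91  81  88 109]
 [ 69  63  63  63  72  77  77  76  72  69  63  70  65  63  66  58  59  69]
 [ 72  63  58  61  63  69  62  66  64  59  53  53  57  54  55  55  51  56]]
```

Jar4's lit cap edges put its centre within 1 px of the row line. Lowering the straightedge onto the island.

Emit:
play_rows(commands=[[[0,0.6,0,1,0,0,0],[0,1.3,0,2,0,0,0],[0,1.9,0,3.1,0,0,0],[0,2.0,0,3.3,0,0,0],[0,2.0,0,3.3,0,0,0]]])

```text
clock: 12.42
eef_pos: [0.4744, 0.0054, 0.0327]
eef_rot: [0.008, 0.96, -0.002, 0.28]
force: [0.5, 0.5, -1.0]
opening: 0.0233
grip_force: 59.3
```

Emit:
play_rows(commands=[[[0,0.3,0,0.4,0,0,0],[0,0.4,0,0.7,0,0,0],[0,0.4,0,0.7,0,0,0]]])

```text
clock: 12.8
eef_pos: [0.4746, 0.0054, 0.0325]
eef_rot: [0.008, 0.96, -0.002, 0.28]
force: [-2.9, 2.0, 5.3]
opening: 0.0234
grip_force: 60.6
```

Touching down, so I'll release.

Emit:
play_rows(commands=[[[0.5,0,0,0,0,0,0],[1,0,0,0,0,0,0],[1,0,0,0,0,0,0],[1,0,0,0,0,0,0],[1,0,0,0,0,0,0]]])

```text
clock: 13.42
eef_pos: [0.4744, 0.0054, 0.032]
eef_rot: [0.008, 0.96, -0.002, 0.28]
force: [-1.0, 0.8, 0.1]
opening: 0.0852
grip_force: 0.0
```

Emit:
play_rows(commands=[[[1,-8,0,-13,0,0,0],[1,-20,0,-32,0,0,0],[1,-40,0,-64,0,0,0],[1,-70,0,-110,0,0,0],[1,-70,0,-110,0,0,0]]])

```text
clock: 14.05
eef_pos: [0.4764, 0.0048, 0.1672]
eef_rot: [0.008, 0.959, -0.003, 0.284]
force: [0.4, 0.1, -1.0]
opening: 0.0855
grip_force: 0.0
```

```bash
python3 look.py l4; python3 fit.py l4
python3 - <<'E'
from h import *
import pickle
T,S=pickle.load(open("l4.pkl","rb"));T0=pickle.load(open("s0.pkl","rb"))["top"];S0=pickle.load(open("s0.pkl","rb"))["side"]
s=sense();print(s["eef_pos"].round(3),s["force"].round(1),s["joints"].round(2),s["clock"])
for V,roi in ((T,(slice(200,240),slice(215,320))),(S,(slice(205,285),slice(245,320)))):
    m=cv2.inRange(cv2.cvtColor(V["image"],cv2.COLOR_BGR2HSV),(10,70,40),(25,255,255));k=np.zeros_like(m);k[roi]=m[roi]
    c=max(cv2.findContours(k,cv2.RETR_EXTERNAL,cv2.CHAIN_APPROX_NONE)[0],key=cv2.contourArea)
    P=np.array([onz(V,p,.012)[:2] for p in cv2.boxPoints(cv2.minAreaRect(c))]);print(P.round(3).tolist(),P.mean(0).round(4))
for n,a,b in (("top",T0,T),("side",S0,S)):  # bystanders: image change per patch
    for name,P in dict(salt=(.577,.223,.04),pepper=(.616,-.155,.04),orange=(.50,-.19,.03)).items():
        u,v=map(int,proj(a,P));d=cv2.absdiff(a["image"],b["image"])[v-12:v+12,u-10:u+10];print(n,name,d.mean().round(1))
E
```

```text
3 [0.657  0.0649 0.0224] riser [-0.0396  0.0341]
2 [ 0.6603 -0.003   0.023 ] riser [-0.0392 -0.0339]
1 [ 0.6628 -0.0556  0.0222] riser [-0.0389 -0.0865]
[0.474 0.005 0.163] [ 0.1  0.2 -0.7] [-0.24 -0.16 -0.78  0.39  0.12 -0.19] 14.15
[[0.441, 0.135], [0.5, 0.134], [0.496, -0.127], [0.436, -0.126]] [0.4681 0.0038]
[[0.503, 0.14], [0.508, -0.147], [0.434, -0.121], [0.439, 0.156]] [0.4711 0.007 ]
top salt 3.1
top pepper 5.5
top orange 2.8
side salt 3.8
side pepper 3.5
side orange 42.5
```

The straightedge lies flat within about 3 mm of its start, the row is unmoved, and the salt and pepper are where they were. Handing in.

```bash
python3 -c "
from cell import *
print(job_done())"
```

```text
the job is handed in; nothing more can be done
None
```

The job is handed in at about 14 s: the four jars stand in a straight row against the back rail, the straightedge lies flat and released about 3 mm from its start, and the salt and pepper did not move (I did not re-measure the other bystanders).

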